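# Pair the stacked planters with their saucers

### The job

Fresh from the glaze kiln, the four little planters stand in one stack on the bench, and their saucers lie about it. Take the stack apart and stand each planter upright and flat in the saucer of its own colour, setting them down gently: none may be dropped or tipped over. Leave the saucers, the white bud vase and the grey mug where they are.

Things in the scene. Friction and masses are not known exactly. Their poses are not given: they have to be found in the camera images.
- cobalt_planter: round straight-sided ceramic planter (open cup, mouth up) glazed deep blue, at the bottom of the stack at the start; outside diameter 68 mm, height 62 mm, wall 7 mm, about 190 g. Its lowest 5 mm are a foot of diameter 58 mm on which it stands, so the straight wall spans 5 to 62 mm above the origin. Origin: centre of the foot's underside; z up along its axis.
- celadon_planter: round straight-sided ceramic planter (open cup, mouth up) glazed green, second from the bottom at the start; outside diameter 60 mm, height 56 mm, wall 7 mm, about 150 g. Its lowest 5 mm are a foot of diameter 50 mm that sits loosely in the mouth of the next larger planter, so the straight wall spans 5 to 56 mm above the origin. Origin: centre of the foot's underside; z up along its axis.
- honey_planter: round straight-sided ceramic planter (open cup, mouth up) glazed yellow-orange, third from the bottom at the start; outside diameter 52 mm, height 50 mm, wall 7 mm, about 110 g. Its lowest 5 mm are a foot of diameter 42 mm that sits loosely in the mouth of the next larger planter, so the straight wall spans 5 to 50 mm above the origin. Origin: centre of the foot's underside; z up along its axis.
- oxblood_planter: round straight-sided ceramic planter (open cup, mouth up) glazed dark red, on top at the start; outside diameter 44 mm, height 46 mm, wall 7 mm, about 80 g. Its lowest 5 mm are a foot of diameter 34 mm that sits loosely in the mouth of the next larger planter, so the straight wall spans 5 to 46 mm above the origin. Origin: centre of the foot's underside; z up along its axis.
- cobalt_saucer: shallow round saucer glazed deep blue, belonging to the deep blue planter; rim diameter 106 mm, 12 mm high, floor 5 mm thick with a flat inside of diameter about 88 mm, rim wall 5 mm leaning outward; loose, about 190 g. Origin: centre of its underside, on the bench top (z = 0); z up. A planter standing flat in it has its origin 5 mm above the saucer's.
- celadon_saucer: shallow round saucer glazed green, belonging to the green planter; rim diameter 98 mm, 12 mm high, floor 5 mm thick with a flat inside of diameter about 80 mm, rim wall 5 mm leaning outward; loose, about 150 g. Origin: centre of its underside, on the bench top (z = 0); z up. A planter standing flat in it has its origin 5 mm above the saucer's.
- honey_saucer: shallow round saucer glazed yellow-orange, belonging to the yellow-orange planter; rim diameter 90 mm, 12 mm high, floor 5 mm thick with a flat inside of diameter about 72 mm, rim wall 5 mm leaning outward; loose, about 110 g. Origin: centre of its underside, on the bench top (z = 0); z up. A planter standing flat in it has its origin 5 mm above the saucer's.
- oxblood_saucer: shallow round saucer glazed dark red, belonging to the dark red planter; rim diameter 82 mm, 12 mm high, floor 5 mm thick with a flat inside of diameter about 64 mm, rim wall 5 mm leaning outward; loose, about 80 g. Origin: centre of its underside, on the bench top (z = 0); z up. A planter standing flat in it has its origin 5 mm above the saucer's.
- bud_vase: bystander: closed white narrow-necked bud vase, widest diameter 60 mm, 98 mm tall, loose, stands upright among the saucers. Origin: centre of its underside.
- mug: bystander: grey mug with a handle, rim diameter 76 mm (handle sticks out to about 70 mm from the axis at +y), 85 mm tall, loose, stands upright at the far side of the work area. Origin: centre of its underside.

How it is judged:
By the outcome, as a careful person would: the job done as asked, in the order asked, and still so for the second after the job is handed in, with the robot touching nothing.
It also fails if it takes over 120 s, if anything falls off the work surface, if the arm or the gripper's body presses on something with over 40 N, if the wrist force passes 120 N, or if a joint passes its speed limit or range.

### The arm

A 6-joint arm with a two-finger parallel gripper is mounted at the origin on the work surface. World frame = base frame: x ahead of the robot, y to its left, z up, the work surface at z = 0. Lengths are in m, angles in degrees, forces in N, time in s.
With the tool pointing down it reaches from about 0.4 to 0.825 m from the base axis. Payload 7 kg.
Tool frame: the origin (TCP) lies at the very end of the fingers, on their centre line; the grasp point (between the pads) lies 19 mm behind it (robot.tcp_to_grasp is the distance from the TCP to the grasp point, in m); z points along the fingers, y is the line along which they close (so a half turn about z gives the same grasp; the last joint's range is limited). The gripper opens to 85 mm and grips with 20 to 120 N. Pads are 22 mm wide; open, the fingers measure 114 mm over their backs; the gripper's body (76 mm by 85 mm) begins 54 mm behind the grasp point. The pads swing forward as they close: fully open they stand 13 mm farther back than shut.
Start: joints at [79.761, 20.546, 0.682, 0, -70.136, -16.507], TCP at [0.304, 0.603, 0.231] pointing down, gripper open.
Joint ranges: [-176.03, 176.03], [-82.01, 121.73], [-58.28, 71.71], [-173.87, 95.51], [-174.79, -0.11], [-173.66, 173.66]. Speed limits (degrees/s): [136.94, 136.94, 172.46, 180, 180, 180].

### API

Orientations are given as [roll, pitch, yaw] about the fixed x, y, z axes, in that order (R = Rz(yaw) Ry(pitch) Rx(roll)).
In Python, from station import robot gives the robot as it stands. The module is installed in compiled form; this text tells all that it offers. Calls block until the motion is done:
- robot.move_ptp(position, orientation): joint-space move of the TCP to a pose.
- robot.move_straight(position, attitude=None, vel=0.15): straight line of the TCP; attitude=None keeps the orientation; vel is the mean speed in m/s.
- robot.movej(angles): joint-space move.
- robot.release() and robot.clamp(squeeze=None): open the fingers fully, or close them until they stop; squeeze is the grip in N (None keeps the last).
- robot.dwell(seconds).
- robot.inverse_kinematics(position, orientation): joint angles nearest the present ones, or None.
- robot.get_obs(): the state.
- robot.capture(name): name is "scene" or "side" or "wrist"; returns the picture (480x640x3 uint8, red, green, blue); there is no depth.
- robot.calibration(name): a dict with "vertical_fov" (degrees; the focal length in pixels is half the picture's height over the tangent of half this angle, whatever the lens; pixels are square), "cx", "cy" (the principal point, pixels), "position" and "orientation" of the camera in the world. Camera axes: x right, y down, z forward; pixel columns grow to the right and rows downward; lengths in m; the calibration is good to about 2 mm. A picture is of the moment at which its call begins: read the wrist's pose just before it. calibration takes no time and is no camera call; for the wrist camera it gives the pose at the moment of the call.
A pose or a line that the arm cannot do raises robot.PlanningError and nothing moves.
- robot.sign_off(): hands the job in; it is judged then, once.
The state is a dict: "t": time; "q": joint angles; "qvel": joint speeds; "joint_torque": joint torques, N m; "tcp_pos": TCP position; "ee_rot": TCP orientation; "ft_force": force on the tool from outside, world axes, zero at the start; "wrist_torque": the same for the moment, N m; "gripper_width": opening from 0.0 (shut) to 1.0 (fully open); "finger_force": force on a finger pad.
Only numpy, scipy, OpenCV 4.12 (cv2) and the standard library are available. Lean on these libraries where they do the work, as an engineer would, in place of code of your own. Each camera call takes 0.05 s, during which the arm holds its last target. There are 200 camera calls.

## Working session

There is one attempt and no reset: what is moved stays moved. The work goes in short steps, each a Python script; the robot and the scene stay as the last script left them, time stands still between calls to the robot, and variables do not carry over. Pictures are saved under pics/ and viewed, at most 14 in all, crops included, and the job is handed in when it is done.

```bash
mkdir -p pics
python3 - <<'E'
from station import robot
import cv2
for n in ("scene","side"):
    im=robot.capture(n); cv2.imwrite(f"pics/{n}0.png",im[:,:,::-1]); print(n,robot.calibration(n))
print(robot.calibration("wrist"))
o=robot.get_obs(); print(o['t'],o['tcp_pos'],o['ee_rot'],o['gripper_width'])
E
```

```text
scene {'vertical_fov': 51.24071516480767, 'cx': 319.44701672350584, 'cy': 232.0107523014477, 'position': array([1.20473975, 0.13841497, 0.75638012]), 'orientation': array([-131.95287292,    0.69300857,   98.77040569])}
side {'vertical_fov': 50.95401055591072, 'cx': 308.15444438621114, 'cy': 238.3116839463889, 'position': array([ 0.12882715, -0.58626228,  0.95229019]), 'orientation': array([-139.08122613,    0.24744062,  -35.27265188])}
{'vertical_fov': 70.29983470637167, 'cx': 320.6007066954759, 'cy': 239.84989130293752, 'position': array([0.36444126, 0.57038255, 0.3717225 ]), 'orientation': array([ 1.64449477e+02, -1.03149882e-01, -1.16813817e+02])}
0.1 [0.30359116 0.60241114 0.23047074] [ 1.79916969e+02 -7.53809951e-03 -2.67485271e+01] 1.0025328270036742
```

View pics/scene0.png

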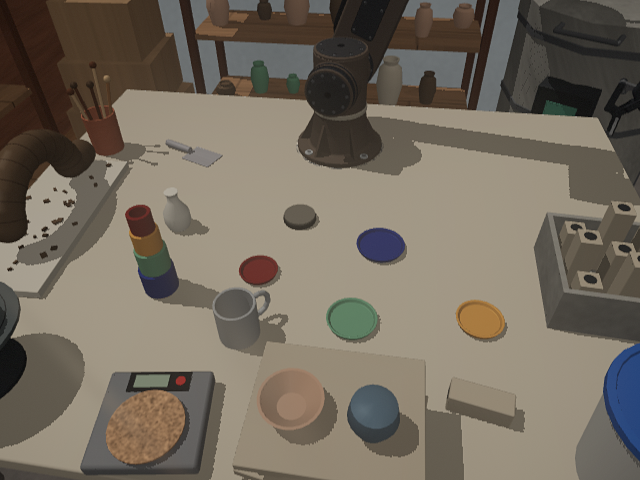

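View pics/side0.png

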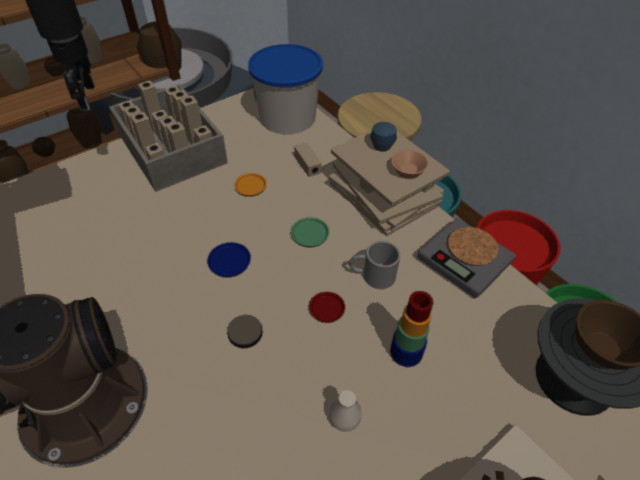

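```bash
cat > h.py <<'E'
from station import robot
import numpy as np, cv2
from scipy.spatial.transform import Rotation as R
HUE={'oxblood':[(0,7),(170,180)],'honey':[(9,27)],'celadon':[(45,88)],'cobalt':[(108,135)]}
H={'cobalt':.062,'celadon':.056,'honey':.050,'oxblood':.046}
D={'cobalt':.068,'celadon':.060,'honey':.052,'oxblood':.044}
Z0={'cobalt':0,'celadon':.057,'honey':.108,'oxblood':.153}
def mask(im,c):
    h=cv2.cvtColor(im,cv2.COLOR_RGB2HSV); m=np.zeros(h.shape[:2],np.uint8)
    for a,b in HUE[c]: m|=cv2.inRange(h,(a,95,25),(b,255,255))
    return cv2.morphologyEx(m,cv2.MORPH_OPEN,np.ones((3,3),np.uint8))
def project(n,p,cal=None):
    k=cal or robot.calibration(n); f=240/np.tan(np.radians(k['vertical_fov']/2))
    q=R.from_euler('xyz',k['orientation'],degrees=True).inv().apply(np.array(p)-k['position'])
    return np.array([k['cx']+f*q[0]/q[2],k['cy']+f*q[1]/q[2]])
def ray(n,uv,z,cal=None):
    k=cal or robot.calibration(n); f=240/np.tan(np.radians(k['vertical_fov']/2))
    d=R.from_euler('xyz',k['orientation'],degrees=True).apply([(uv[0]-k['cx'])/f,(uv[1]-k['cy'])/f,1])
    return k['position']+d*(z-k['position'][2])/d[2], k['position'], d/np.linalg.norm(d)
def comp(m,seed):
    """hull of the blob nearest the seed pixel"""
    cs=[c for c in cv2.findContours(m,cv2.RETR_EXTERNAL,cv2.CHAIN_APPROX_NONE)[0] if cv2.contourArea(c)>120]
    c=max(cs,key=lambda c:cv2.pointPolygonTest(c,tuple(map(float,seed)),True))
    h=cv2.convexHull(c); M=cv2.moments(h)
    return np.array([M['m10'],M['m01']])/M['m00'],cv2.boundingRect(h)
def tri(rs):
    A=sum(np.eye(3)-np.outer(d,d) for _,_,d in rs); b=sum((np.eye(3)-np.outer(d,d))@o for _,o,d in rs)
    return np.linalg.solve(A,b)
def measure(c,seeds,z,ims):
    rs=[]
    for n in seeds:
        uv,bb=comp(mask(ims[n],c),seeds[n]); r=ray(n,uv,z); rs.append(r)
        print(' ',c,n,uv.round(1),bb,'->',r[0].round(4))
    t=tri(rs) if len(rs)>1 else None; print(c,'plane mean',np.mean([r[0] for r in rs],0).round(4),'tri',t)
    return np.mean([r[0] for r in rs],0)
E
python3 - <<'E'
from h import *
ims={n:cv2.imread(f'pics/{n}0.png')[:,:,::-1].copy() for n in('scene','side')}
S={'oxblood':((259,270),(326,307)),'cobalt':((381,245),(229,260)),'celadon':((352,319),(310,232)),'honey':((481,319),(251,184))}
for c,(a,b) in S.items(): measure(c,{'scene':a,'side':b},.010,ims)
print('stack')
for c,(a,b) in {'oxblood':((141,218),(419,306)),'honey':((146,240),(414,325)),'celadon':((153,262),(411,337)),'cobalt':((160,280),(408,352))}.items():
    measure(c,{'scene':a,'side':b},Z0[c]+.005+(H[c]-.005)/2,ims)
for n,uv,z in(('scene',(176,215),.05),('side',(346,410),.05),('scene',(236,320),.042),('side',(382,265),.042)): print(ray(n,uv,z)[0].round(3))
E
```

```text
oxblood scene [258.  269.4] (239, 256, 39, 28) -> [ 0.5171 -0.1051  0.01  ]
  oxblood side [326.6 306.7] (309, 292, 36, 31) -> [ 0.5148 -0.1044  0.01  ]
oxblood plane mean [ 0.5159 -0.1048  0.01  ] tri [ 0.51555846 -0.10474402  0.00902736]
  cobalt scene [380.4 245.8] (360, 231, 41, 30) -> [0.4111 0.14   0.01  ]
  cobalt side [228.5 259.2] (208, 243, 42, 34) -> [0.4038 0.1395 0.01  ]
cobalt plane mean [0.4074 0.1398 0.01  ] tri [0.40540817 0.14108697 0.00589777]Traceback (most recent call last):
  File "<stdin>", line 4, in <module>
  File "h.py", line 32, in measure
    uv,bb=comp(mask(ims[n],c),seeds[n]); r=ray(n,uv,z); rs.append(r)
          ~~~~^^^^^^^^^^^^^^^^^^^^^^^^^
  File "h.py", line 23, in comp
    c=max(cs,key=lambda c:cv2.pointPolygonTest(c,tuple(map(float,seed)),True))
ValueError: max() iterable argument is empty
```

```bash
sed -i 's/(a,95,25),(b,255,255)/(a,SAT[c],20),(b,255,255)/; s/^H={/SAT={"oxblood":95,"honey":110,"celadon":45,"cobalt":70}\nH={/' h.py
cat > m.py <<'E'
from h import *
ims={n:cv2.imread(f'pics/{n}0.png')[:,:,::-1].copy() for n in('scene','side')}
for n,u,v in(('scene',352,319),('scene',352,303),('scene',153,262),('side',310,232),('side',411,337),('scene',400,245),('scene',404,245),('scene',160,280),('scene',146,240),('scene',481,319)): print(n,u,v,cv2.cvtColor(ims[n],cv2.COLOR_RGB2HSV)[v,u])
S={'oxblood':((259,270),(326,307)),'cobalt':((381,245),(229,260)),'celadon':((352,319),(310,232)),'honey':((481,319),(251,184))}
for c,(a,b) in S.items(): measure(c,{'scene':a,'side':b},.010,ims)
print('stack')
for c,(a,b) in {'oxblood':((141,218),(419,306)),'honey':((146,240),(414,325)),'celadon':((153,262),(411,337)),'cobalt':((160,280),(408,352))}.items():
    measure(c,{'scene':a,'side':b},Z0[c]+.005+(H[c]-.005)/2,ims)
for n,uv,z in(('scene',(176,215),.05),('side',(346,410),.05),('scene',(236,320),.042),('side',(382,265),.042)): print(ray(n,uv,z)[0].round(3))
print([robot.inverse_kinematics([.47,.14,.16],[180,0,y]) is not None for y in (-90,-45,0,45,90)])
E
python3 m.py
```

```text
scene 352 319 [ 65  65 126]
scene 352 303 [ 64  64 128]
scene 153 262 [58 57 81]
side 310 232 [ 68  94 100]
side 411 337 [66 83 95]
scene 400 245 [119 112 100]
scene 404 245 [119 106  94]
scene 160 280 [122  71  61]
scene 146 240 [ 16 149 106]
scene 481 319 [ 17 156 168]
  oxblood scene [258.  269.4] (239, 256, 39, 28) -> [ 0.5171 -0.1051  0.01  ]
  oxblood side [326.6 306.7] (309, 292, 36, 31) -> [ 0.5148 -0.1044  0.01  ]
oxblood plane mean [ 0.5159 -0.1048  0.01  ] tri [ 0.51555846 -0.10474402  0.00902736]
  cobalt scene [381.3 244.5] (359, 228, 46, 33) -> [0.4068 0.1418 0.01  ]
  cobalt side [228.5 259.2] (208, 243, 42, 34) -> [0.4038 0.1394 0.01  ]
cobalt plane mean [0.4053 0.1406 0.01  ] tri [0.40445552 0.1415753  0.00757303]
  celadon scene [351.3 318.2] (326, 298, 52, 42) -> [0.6155 0.0986 0.01  ]
  celadon side [309.5 231.6] (291, 217, 38, 30) -> [0.6129 0.0992 0.01  ]
celadon plane mean [0.6142 0.0989 0.01  ] tri [0.6138196  0.09923267 0.00868142]
  honey scene [479.7 319. ] (456, 300, 49, 39) -> [0.5832 0.3352 0.01  ]
  honey side [250.1 184. ] (234, 173, 33, 23) -> [0.5815
[... 482 characters left out ...]
22  0.1355]
honey plane mean [ 0.5844 -0.2883  0.1355] tri [ 0.58263894 -0.28963528  0.12726655]
  celadon scene [153.5 261.1] (135, 245, 36, 32) -> [ 0.5954 -0.2809  0.0875]
  celadon side [409.7 338.7] (396, 326, 31, 26) -> [ 0.5701 -0.2962  0.0875]
celadon plane mean [ 0.5828 -0.2886  0.0875] tri [ 0.57931    -0.29105923  0.07027351]
  cobalt scene [147.6 282.6] (140, 274, 16, 19) -> [ 0.6041 -0.3028  0.0335]
  cobalt side [405.6 353.4] (391, 340, 33, 27) -> [ 0.5683 -0.2979  0.0335]
cobalt plane mean [ 0.5862 -0.3004  0.0335] tri [ 0.58339508 -0.30271165  0.01692547]
[ 0.418 -0.312  0.05 ]
[ 0.394 -0.325  0.05 ]
[ 0.674 -0.103  0.042]
[ 0.672 -0.104  0.042]
[True, True, True, True, True]
```

```bash
cat >> h.py <<'E'
OFF=.013; YAW=-115.
SAU={'oxblood':(.5157,-.1048),'cobalt':(.405,.141),'celadon':(.614,.099),'honey':(.582,.3355)}
def wrist_xy(c,z,near,name):
    cal=robot.calibration('wrist'); im=robot.capture('wrist'); cv2.imwrite(f'pics/{name}.png',im[:,:,::-1])
    uv,bb=comp(mask(im,c),project('wrist',[*near,z],cal)); p=ray('wrist',uv,z,cal)[0]
    print(c,'wrist',uv.round(1),bb,'->',p.round(4)); return p[:2]
def state(tag):
    o=robot.get_obs(); print(tag,'t%.1f'%o['t'],np.round(o['tcp_pos'],4),'w%.3f'%o['gripper_width'],'f',np.round(o['ft_force'],1),o['finger_force']); return o
E
python3 - <<'E'
from h import *
x,y=.5842,-.288
robot.move_ptp([.5,.2,.36],[180,0,-70]); 
robot.move_ptp([x-.01,y-.02,.33],[180,0,YAW]); robot.dwell(.3); state('hover')
wrist_xy('oxblood',.1785,(x,y),'w1')
E
```

```text
hover t4.0 [ 0.5744 -0.3074  0.3302] w1.000 f [-0.1  0.5 -0.3] 0.0
oxblood wrist [320.3 250.2] (296, 222, 50, 56) -> [ 0.5847 -0.2882  0.1785]
```

View pics/w1.png

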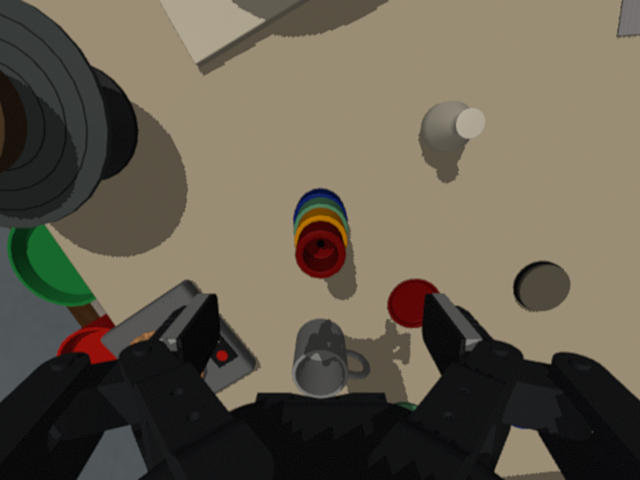

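```bash
cat >> h.py <<'E'
def pick(c,xy):
    z=Z0[c]+OFF
    robot.move_straight([*xy,Z0[c]+H[c]+.05],[180,0,YAW],vel=.15)
    robot.move_straight([*xy,z],vel=.08); robot.dwell(.1); state('pre')
    robot.clamp(40); robot.dwell(.2); o=state('grip')
    robot.move_straight([*xy,z+.012],vel=.03); robot.move_straight([*xy,max(z+.08,.22)],vel=.15); state('lifted')
def place(c,yaw=None):
    xy=SAU[c]; yaw=YAW if yaw is None else yaw
    zt=.005+OFF
    z0=robot.get_obs()['tcp_pos'][2]
    robot.move_ptp([*xy,max(z0,.22)],[180,0,yaw])
    robot.move_straight([*xy,zt+.03],vel=.15); robot.move_straight([*xy,zt+.005],vel=.04); robot.dwell(.3)
    f0=state('near')['ft_force'][2]
    for k in range(9):
        robot.move_straight([*xy,zt+.004-.001*k],vel=.02); robot.dwell(.05); f=robot.get_obs()['ft_force'][2]
        if f-f0>1.5: break
    print('contact step',k,f-f0); state('down'); robot.release(); robot.dwell(.2)
    robot.move_straight([*xy,zt+.09],vel=.12); state('clear')
E
python3 - <<'E'
from h import *
pick('oxblood',(.5846,-.2882))
for n in('scene','side'):
    cv2.imwrite(f'pics/{n}1.png',robot.capture(n)[:,:,::-1])
a=[cv2.imread(f'pics/{n}1.png')[130:430,s:s+400] for n,s in(('scene',50),('side',210))]
cv2.imwrite('pics/c1.png',np.hstack(a))
E
```

```text
pre t6.0 [ 0.5849 -0.2883  0.1667] w1.000 f [ 0.5 -0.1 -0.1] 0.0
grip t6.7 [ 0.5848 -0.2883  0.1663] w0.497 f [-0.4 -0.2  3.5] 40.79724863593583
lifted t7.8 [ 0.5842 -0.2879  0.2451] w0.493 f [-0.2  0.5 -1.5] 40.59709511959227
```

View pics/c1.png

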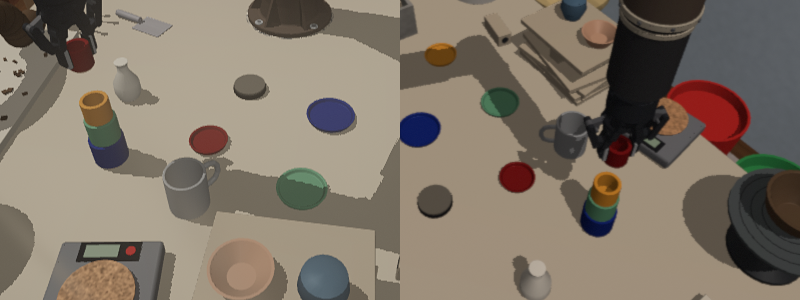

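Run:
```python
from h import *
place('oxblood')
robot.move_straight([.5157,-.1048,.22])
x,y=.5846,-.2882
robot.move_ptp([x-.01,y-.02,.30],[180,0,YAW]); robot.dwell(.3)
p=wrist_xy('honey',Z0['honey']+.0275,(x,y),'w2')
# placed oxblood seen by both fixed cameras
ims={n:robot.capture(n) for n in('scene','side')}
for n in ims: cv2.imwrite(f'pics/{n}2.png',ims[n][:,:,::-1])
for n in('scene','side'):
    uv,bb=comp(mask(ims[n],'honey'),project(n,[x,y,.1355])); print(n,uv,bb,ray(n,uv,.1355)[0])
a=[cv2.imread(f'pics/{n}2.png')[130:430,s:s+400] for n,s in(('scene',50),('side',210))]
cv2.imwrite('pics/c2.png',np.hstack(a))
```

```text
near t11.3 [ 0.5158 -0.1048  0.0232] w0.496 f [ 0.1 -0.4 -1.3] 40.60168133553816
contact step 4 5.04859868670988
down t12.8 [ 0.5159 -0.1048  0.0183] w0.493 f [-0.   1.2  3.8] 40.94240919148433
clear t14.4 [ 0.5152 -0.1048  0.1074] w1.002 f [-0.1 -0.8 -0.3] 0.0
honey wrist [320.7 245.5] (292, 213, 58, 65) -> [ 0.5844 -0.2884  0.1355]
scene [145.68501873 237.84419476] (129, 221, 34, 35) [ 0.58369887 -0.28915479  0.1355    ]
side [415.64541591 318.71321595] (401, 302, 31, 35) [ 0.5839117 -0.2873048  0.1355   ]
```

View pics/c2.png

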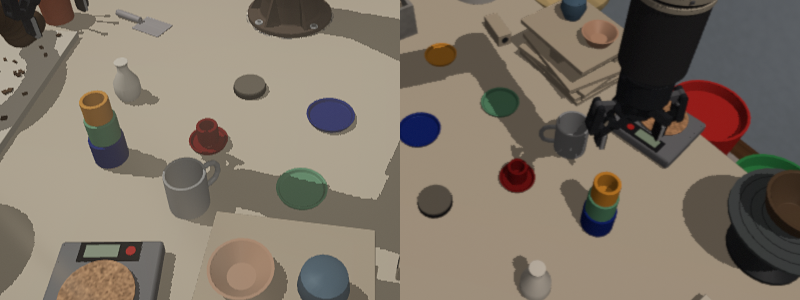

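```bash
cat >> h.py <<'E'
def look(c,name,zt):
    x,y=.5846,-.2882
    robot.move_ptp([x-.01,y-.02,zt],[180,0,YAW]); robot.dwell(.3)
    z=Z0[c]+.005+(H[c]-.005)/2; ps=[wrist_xy(c,z,(x,y),'w_'+name)]
    ims={n:robot.capture(n) for n in('scene','side')}
    for n in ims:
        cv2.imwrite(f'pics/{n}_{name}.png',ims[n][:,:,::-1])
        uv,bb=comp(mask(ims[n],c),project(n,[x,y,z])); print(n,uv.round(1),bb,ray(n,uv,z)[0].round(4))
    cv2.imwrite(f'pics/c_{name}.png',np.hstack([ims[n][130:430,s:s+400,::-1] for n,s in(('scene',110),('side',190))]))
E
python3 - <<'E'
from h import *
pick('honey',(.5844,-.2883)); place('honey',-60)
robot.move_straight([*SAU['honey'],.22]); look('celadon','c3',.25)
E
```

```text
pre t18.7 [ 0.5848 -0.2884  0.1217] w1.000 f [-0.4  0.2  0. ] 0.0
grip t19.4 [ 0.5847 -0.2885  0.1215] w0.610 f [-0.1  0.4  5. ] 42.09915719926357
lifted t20.6 [ 0.5838 -0.288   0.2189] w0.608 f [-0.7  0.  -1.9] 41.82548984885216
near t25.2 [0.5821 0.3356 0.0232] w0.605 f [ 0.2  0.6 -0.4] 41.82896934449673
contact step 4 5.722937510988661
down t26.7 [0.5821 0.3356 0.0185] w0.607 f [-1.2 -1.5  5.3] 42.16691929847002
clear t28.3 [0.5815 0.3351 0.1072] w1.000 f [ 0.4 -0.2  0.2] 0.0
celadon wrist [320.9 248. ] (287, 210, 69, 76) -> [ 0.585  -0.2872  0.0875]
scene [151.9 256.3] (134, 237, 37, 40) [ 0.5836 -0.289   0.0875]
side [411.6 331.5] (396, 313, 33, 39) [ 0.5842 -0.2866  0.0875]
```

View pics/c_c3.png

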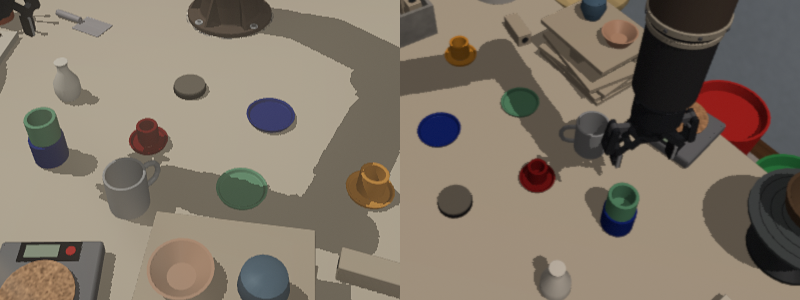

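Oxblood and honey stand centred in their saucers, and green still sits squarely on blue. Celadon is next.

Run:
```python
from h import *
pick('celadon',(.5846,-.2878)); place('celadon',-80)
robot.move_straight([*SAU['celadon'],.22]); look('cobalt','c4',.20)
```

```text
pre t34.1 [ 0.585  -0.2879  0.0707] w0.998 f [-0.2 -0.2 -0.2] 0.0
grip t34.6 [ 0.5848 -0.2879  0.0706] w0.702 f [-1.   0.9  5.1] 43.31127315759659
lifted t36.3 [ 0.584  -0.2875  0.2188] w0.701 f [ 0.2  0.6 -1.3] 43.37726276367903
near t40.1 [0.6141 0.0991 0.0232] w0.702 f [-0.3  0.2 -1. ] 43.375638127326965
contact step 4 6.2952453610028964
down t41.6 [0.6141 0.099  0.0186] w0.707 f [-2.5 -0.5  5.3] 43.75549256801605
clear t43.1 [0.6134 0.0988 0.1072] w1.004 f [-0.4 -0.4 -0.5] 0.0
cobalt wrist [320.1 246.8] (282, 205, 77, 83) -> [ 0.5859 -0.2871  0.0335]
scene [381.3 244.5] (359, 228, 46, 33) [0.432  0.1417 0.0335]
side [408. 345.] (391, 325, 36, 42) [ 0.5851 -0.2868  0.0335]
```

View pics/c_c4.png

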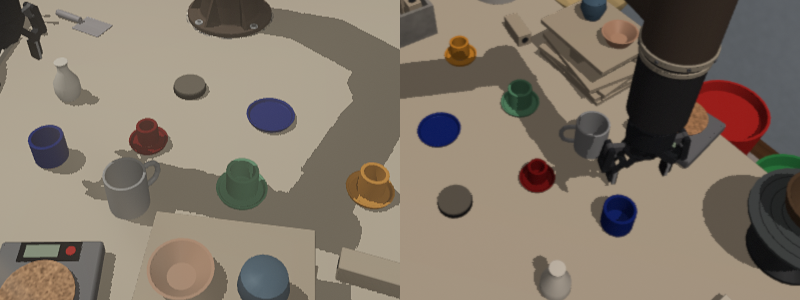

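Run:
```python
from h import *
for z in(.014,.05,.22): print(robot.inverse_kinematics([*SAU['cobalt'],z],[180,0,-71]))
pick('cobalt',(.5854,-.2873)); place('cobalt',-71)
robot.move_straight([*SAU['cobalt'],.22]); robot.move_ptp([.3,.6,.25],[180,0,-27]); robot.dwell(.3)
ims={n:robot.capture(n) for n in('scene','side')}
cv2.imwrite('pics/end.png',np.hstack([ims[n][130:430,s:s+400,::-1] for n,s in(('scene',140),('side',140))]))
for c in SAU:
    for n in ims:
        z=.005+H[c]; e=[project(n,[*SAU[c],h]).round(0) for h in(.012,z)]
        uv,bb=comp(mask(ims[n],c),project(n,[*SAU[c],.03])); print(c,n,'expected saucer/top centre',e,'blob',uv.round(0),bb)
state('end')
```

```text
[ 45.7628709   13.69961085 -44.96657859   0.         -31.33381056
 -26.7628709 ]
[ 45.7628709    9.77030592 -42.84674144   0.         -37.38295263
 -26.7628709 ]
[ 45.7628709   -3.01323755 -29.43191701   0.         -63.58132054
 -26.7628709 ]
pre t48.2 [ 0.5858 -0.2874  0.0137] w1.003 f [-0.6 -0.3 -0.7] 0.0
grip t48.7 [ 0.5858 -0.2874  0.0137] w0.775 f [-1.6  0.4  5.1] 45.27831427752972
lifted t50.7 [ 0.5849 -0.2871  0.2188] w0.778 f [ 0.1  0.3 -1.2] 44.92617855314165
near t54.8 [0.4051 0.1411 0.0232] w0.772 f [ 0.1 -0.6 -1.2] 44.920897828415036
contact step 4 11.878174316698665
down t56.3 [0.4051 0.1411 0.0186] w0.775 f [-3.2  0.4 10.7] 45.8138719573617
clear t57.7 [0.4046 0.1407 0.1074] w0.995 f [-1.2  0.  -0.6] 0.0
oxblood scene expected saucer/top centre [array([258., 268.]), array([256., 255.])] blob [257. 267.] (239, 248, 35, 37)
oxblood side expected saucer/top centre [array([327., 306.]), array([328., 296.])] blob [327. 306.] (309, 288, 36, 35)
cobalt scene expected saucer/top centre [array([381., 243.]), array([383., 224.])] blob [371. 251.] (359, 237, 31, 24)
cobalt side expected saucer/top centre [array([229., 258.]), array([226., 243.])] blob [228. 256.] (208, 233, 42, 44)
celadon scene expected saucer/top centre [array([352., 317.]), array([352., 300.])] blob [351. 315.] (326, 288, 51, 52)
celadon side expected saucer/top centre [array([310., 231.]), array([310., 217.])] blob [310. 229.] (291, 209, 38, 38)
honey scene expected saucer/top centre [array([480., 318.]), array([485., 303.])] blob [481. 316.] (456, 293, 49, 46)
honey side expected saucer/top centre [array([250., 183.]), array([249., 171.])] blob [250. 181.] (234, 165, 33, 31)
end t60.7 [0.3003 0.5998 0.2502] w1.001 f [ 0.2 -0.2  0.3] 0.0
```

View pics/end.png

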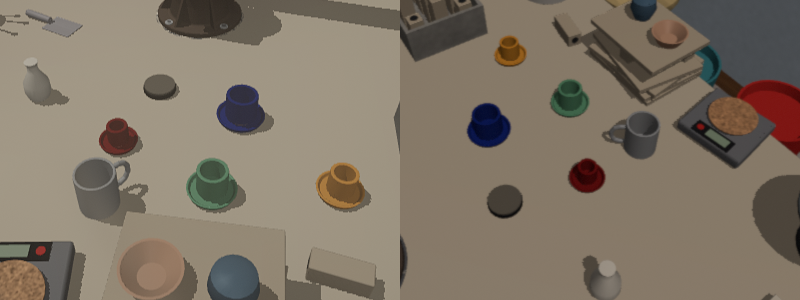

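All four planters stand upright and centred in their own saucers. The saucers' blobs match their first positions, and the vase and mug have not moved.

```bash
python3 -c "
from station import robot
print(robot.sign_off())"
```

```text
the job is handed in; nothing more can be done
None
```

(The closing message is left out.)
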